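# Rack the mixed polished door-knob fittings

### The arm

A 6-joint arm with a two-finger parallel gripper is mounted at the origin on the work surface; the furniture and walls round the work are solid. World frame = base frame: x ahead of the robot, y to its left, z up, the work surface at z = 0. Lengths are in m, angles in degrees, forces in N, time in s.
With the tool pointing down it reaches from about 0.4 to 0.825 m from the base axis. Payload 7 kg.
Tool frame: the origin (TCP) lies on the centre line of the jaws, within the pads' length; the fingertips stand 8 mm ahead of it and the grasp point (between the pads) lies 11 mm behind it; z points along the fingers, y is the line along which they close (so a half turn about z gives the same grasp; the last joint's range is limited). The gripper opens to 88 mm and grips with 3 to 60 N. Pads are 19 mm wide; open, the fingers measure 130 mm over their backs; the gripper's body (78 mm by 193 mm) begins 47 mm behind the grasp point.
Start: joints at [-48.982, 20.546, 0.682, 0, -70.136, -16.507], TCP at [0.28, -0.614, 0.235] pointing down, gripper open.
Joint ranges: [-176.03, 176.03], [-82.01, 121.73], [-58.28, 71.71], [-173.87, 95.51], [-174.79, -0.11], [-173.66, 173.66]. Speed limits (degrees/s): [136.94, 136.94, 172.46, 180, 180, 180].

### API

Orientations are given as [roll, pitch, yaw] about the fixed x, y, z axes, in that order (R = Rz(yaw) Ry(pitch) Rx(roll)).
In Python, from plant import r gives the robot as it stands.
- The arm moves only by the tool carry_out, never from a script. Its argument "targets" is a list of rows, each a list of 6 numbers: the shift along the tool's x, y, z scaled (see below), then the turn, a rotation vector about the tool's x, y, z scaled (see below). A call has 1 to 5 rows; each row shifts and turns the commanded pose from where the row before left it, along the tool's axes as they then stand; what a row does not reach is not made up. The controller multiplies each number of a shift by 0.5 m and each number of a turn by 60 degrees. A row lasts 1/8 s, in which the tool goes at most 62.5 mm and 10.7 degrees, less where a joint would pass 70% of its speed; a pose out of reach is approached as far as the arm can. A call with a number of a shift or a turn outside -1 to 1 is refused whole. A call with a gripper value outside its range is refused whole. "hand" is the opening, from 0 (shut) to 1 (fully open), set as the call begins (left out, the last holds). The fingers move at their own pace and stop on an object; "squeeze" is the grip in N (left out, the last holds). Time passes only in rows, so rows that do not move let the fingers close. It gives the time, the measured TCP pose, the force, the opening and the grip force at its end, in the units of the state.
- r.get_state(): the state, without advancing time (a new reading comes with each control period).
- r.capture(name): name is "scene" or "top"; returns the picture (480x640x3 uint8, red, green, blue); there is no depth.
- r.camera_info(name): a dict with "K" (3x3 intrinsics, pixels), "eye" and "attitude" of the camera in the world. Camera axes: x right, y down, z forward; pixel columns grow to the right and rows downward; lengths in m; the calibration is good to about 2 mm. A picture is of the moment at which its call begins. camera_info takes no time and is no camera call.
- r.close_job(): hands the job in; it is judged then, once.
The state is a dict: "time_s": time; "joints": joint angles; "qd": joint speeds; "joint_torque": joint torques, N m; "tcp_pos": TCP position; "eef_rot": TCP orientation; "contact_force": force on the tool from outside, world axes, zero at the start; "moment": the same for the moment, N m; "gripper_width": finger opening in m; "gripper_force": force on a finger pad.
Only numpy, scipy, OpenCV 4.12 (cv2) and the standard library are available. Lean on these libraries where they do the work, as an engineer would, in place of code of your own. Each camera call takes 0.05 s, during which the arm holds its last target. There are 200 camera calls.

### The job

A mixed handful of polished door-knob fittings lies on the bench: sort it onto its carriers so that nothing rubs before lacquering. Slip both roses (the stepped rings) over the stepped post, the large one first, seated on the wooden foot, and the small one flat on top of it; stand each knob foot down in the well of the knob board that suits its size, and lay the square spindle across both notches of the spindle rack. Set the pieces down, do not drop them.

Things in the scene. Friction and masses are not known exactly. Their poses are not given: they have to be found in the camera images.
- large_rose: Large rose: loose stepped brass ring lying flat, step upward. Lower part 64 mm outside and 10 mm high, upper part 56 mm outside and 4 mm high (14 mm in all), bore 42 mm right through; about 0.2 kg. Origin: centre of its underside; z up.
- small_rose: Small rose: loose stepped brass ring lying flat, step upward. Lower part 50 mm outside and 10 mm high, upper part 40 mm outside and 4 mm high (14 mm in all), bore 24 mm right through (it does not pass the stand's 26 mm boss); about 0.2 kg. Origin: centre of its underside; z up.
- large_knob: Large brass knob standing on its foot, 55 mm high, about 0.35 kg. Foot 34 mm across, neck 22 mm; head from 21 to 55 mm up, with a straight edge 58 mm across from 34 to 43 mm up: grip it there, fingertips at least 25 mm above its underside. Origin: centre of the foot's underside; z up.
- small_knob: Small brass knob standing on its foot, 45 mm high, about 0.12 kg. Foot 18 mm across, neck 12 mm; head from 18 to 45 mm up, with a straight edge 34 mm across from 28 to 37 mm up: grip it there, fingertips at least 20 mm above its underside. Origin: centre of the foot's underside; z up.
- spindle: Square steel spindle bar 110 x 10 x 10 mm lying flat, about 0.09 kg. Origin: centre of its underside; x runs along the bar, either end alike.
- rose_stand: Fixed stand: round wooden foot 60 mm across, top 14 mm above the bench; on it a white boss 26 mm across (bevelled to 20 mm at its top, 26.5 mm up), then a steel pin 8 mm across up to 54.5 mm. Large rose over the boss, resting on the foot (underside at 14 mm); small rose over the pin, resting on the large one (underside at 28 mm). Origin: underside centre, on the post's axis.
- knob_board: Fixed wooden block 84 mm (its x) by 168 mm (its y), 24 mm high, with two round wells 18 mm deep (floor 6 mm above the bench). Large well: 50 mm across, centre at x 0, y +42 mm; small well: 30 mm across, centre at x 0, y -44 mm. A knob stands on the well's floor, its head clear above the block. Origin: centre of the underside; z up.
- spindle_rack: Fixed wooden base 130 mm (its x) by 62 by 8 mm with two saddles 14 mm thick at x -38 and +38 mm, 62 mm open between them for the fingers. Each has a notch along x: floor 14 mm wide, 26 mm above the bench, sides sloping out to 32 mm wide at 42 mm. The spindle lies along x on both floors (underside at 26 mm), middle over the rack's middle. Origin: centre of the underside; z up.
There are look-alikes about, which are no part of the job. Leave any blue or orange look-alike of the large_knob alone.

How it is judged (in metres and radians):
At the end, for the whole second after the job is handed in: Large rose on the stand's foot, small rose on it, flat, within 12 mm of the post; each knob upright on its own well's floor within 12 mm of its centre; spindle on both notch floors, middle within 15 mm, in line; seated heights within 4 mm, angles within 7 degrees; all at rest (horizontal distance between each of large_rose, small_rose and rose_stand below 0.012 m and z of large_rose in the frame of rose_stand between 0.011 and 0.018 m and angle between each of large_rose, small_rose, large_knob, small_knob's own z axis and vertical below 0.12 rad and z of small_rose in the frame of rose_stand between 0.025 and 0.032 m and x of large_knob in the frame of knob_board between -0.012 and 0.012 m and y of large_knob in the frame of knob_board between 0.03 and 0.054 m and z of large_knob in the frame of knob_board between 0.003 and 0.01 m and x of small_knob in the frame of knob_board between -0.012 and 0.012 m and y of small_knob in the frame of knob_board between -0.056 and -0.032 m and z of small_knob in the frame of knob_board between 0.003 and 0.01 m and x of spindle in the frame of spindle_rack between -0.015 and 0.015 m and y of spindle in the frame of spindle_rack between -0.007 and 0.007 m and z of spindle in the frame of spindle_rack between 0.023 and 0.03 m and angle between the x axis of spindle and the x axis of spindle_rack, either way round below 0.12 rad and linear speed of each of large_rose, small_rose, large_knob, small_knob, spindle below 0.02 m/s and angular speed of each of large_rose, small_rose, large_knob, small_knob, spindle below 0.3 rad/s); the robot touches nothing.
It fails at once if a piece was dropped: it fell free of the fingers faster than 0.9 m/s (a fall of about 4 cm) ((linear speed of large_rose above 0.9 m/s and contact force between large_rose and the fingers below 0.05 N) or (linear speed of small_rose above 0.9 m/s and contact force between small_rose and the fingers below 0.05 N) or (linear speed of large_knob above 0.9 m/s and contact force between large_knob and the fingers below 0.05 N) or (linear speed of small_knob above 0.9 m/s and contact force between small_knob and the fingers below 0.05 N) or (linear speed of spindle above 0.9 m/s and contact force between spindle and the fingers below 0.05 N)).
It also fails if it takes over 115 s, if anything falls off the work surface, if the arm or the gripper's body presses on something with over 40 N, if the wrist force passes 120 N, or if a joint passes its speed limit or range.

## Working session

There is one attempt and no reset: what is moved stays moved. The work goes in short steps, Python scripts to look and compute and a tool call to move; the robot and the scene stay as the last step left them, time stands still between calls to the robot, and variables do not carry over. Pictures are saved under pics/ and viewed, at most 14 in all, crops included, and the job is handed in when it is done.

Besides the shell and the picture viewer there is one more tool, called after "Call:" as a command line: name --pt "numbers of a row" for each row, then --argument value for the rest. carry_out: Moves the arm, as the interface text tells. Its arguments: {"type":"object","properties":{"targets":{"type":"array","items":{"type":"array","items":{"type":"number","minimum":-1,"maximum":1}}},"hand":{"type":"number"},"squeeze":{"type":"number"}},"required":["targets"]}

```bash
mkdir -p pics; ls; python3 - <<'E'
from plant import r
import cv2
for n in("scene","top"):
    i=r.camera_info(n);print(n,i)
    cv2.imwrite(f"pics/{n}0.png",r.capture(n)[:,:,::-1])
print(r.get_state())
E
```

```text
pics
scene {'K': array([[568.5279837 ,   0.        , 308.87325204],
       [  0.        , 568.5279837 , 239.51256876],
       [  0.        ,   0.        ,   1.        ]]), 'eye': array([0.15487141, 0.75567894, 1.01272933]), 'attitude': array([-138.66231958,   -0.85603575, -154.00527563])}
top {'K': array([[489.56403144,   0.        , 319.10056093],
       [  0.        , 489.56403144, 244.60333909],
       [  0.        ,   0.        ,   1.        ]]), 'eye': array([ 0.45078977, -0.01326343,  1.05498919]), 'attitude': array([-175.54399113,    1.8252252 ,  -89.51565369])}
{'time_s': 0.1, 'joints': array([-4.89824491e+01,  2.05874145e+01,  6.38940168e-01, -1.73385751e-02,
       -7.01361102e+01, -1.65058361e+01]), 'qd': array([ 0.09972507, -0.10137656,  0.16530772,  0.06629235, -0.07563485,
       -0.01246129]), 'joint_torque': array([-1.49758263e-03, -5.84161806e+01,  2.93752903e+01,  7.01555595e+00,
        1.01525339e-02, -1.99050487e-05]), 'tcp_pos': array([ 0.27982832, -0.61379486,  0.23371605]), 'eef_rot': array([ 1.79914270e+02, -8.40516207e-03, -1.55494182e+02]), 'contact_force': array([-0.19297829,  0.30621961, -0.25206827]), 'moment': array([ 0.02868458,  0.08160498, -0.04488677]), 'gripper_force': 0.0, 'gripper_width': 0.088020525876023}
```

View pics/top0.png

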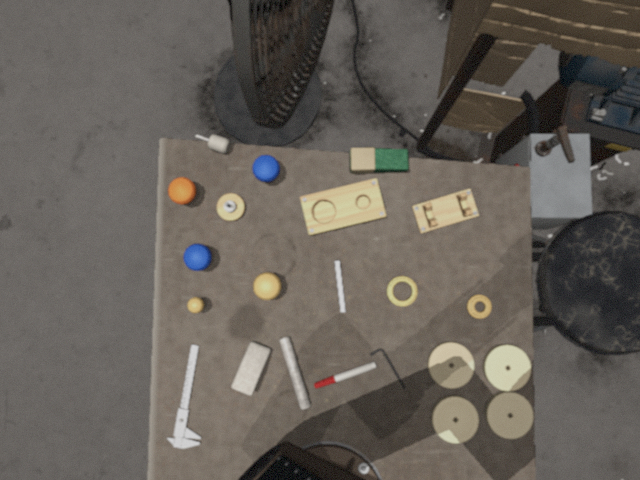

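View pics/scene0.png

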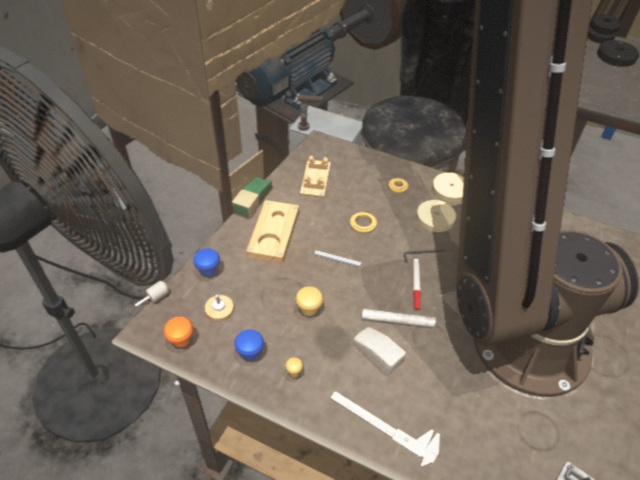

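Candidates (top view): for the large knob, brass (267,286), blue (266,168) and (198,257), orange (182,191). For the small knob, brass (195,305). For the spindle, square bar (340,286), with roller (295,372) and pen (345,375) as other bars. For the roses, rings (402,291) and (480,307), with discs (451,365) and nearby as other round pieces. I choose brass (267,286), brass (195,305), bar (340,286) and the two rings. I'll check these in one crop while measuring.

```bash
cat > vis.py <<'E'
import numpy as np, cv2
from scipy.spatial.transform import Rotation as Ro
from plant import r
def cam(n):
    i=r.camera_info(n); return i["K"],np.array(i["eye"]),Ro.from_euler("xyz",i["attitude"],degrees=True).as_matrix()
def ray(n,p):
    K,e,R=cam(n); d=R@np.linalg.solve(K,[p[0],p[1],1.]); return e,d/np.linalg.norm(d)
def plane(n,p,z):
    e,d=ray(n,p); return e+d*(z-e[2])/d[2]
def two(p,q):
    a,d=ray("top",p); b,f=ray("scene",q)
    s=np.linalg.lstsq(np.c_[d,-f],b-a,rcond=None)[0]; x,y=a+s[0]*d,b+s[1]*f
    return (x+y)/2,np.linalg.norm(x-y)
def blob(img,seed,lo,hi,w=45):
    "largest-overlap contour near seed in an HSV range"
    h=cv2.cvtColor(img,cv2.COLOR_RGB2HSV); m=cv2.inRange(h,np.array(lo),np.array(hi))
    k=np.zeros_like(m); cv2.circle(k,seed,w,255,-1); m&=k
    c=cv2.findContours(m,cv2.RETR_EXTERNAL,cv2.CHAIN_APPROX_NONE)[0]
    return max(c,key=cv2.contourArea)
def cen(c):
    m=cv2.moments(cv2.convexHull(c)); return m["m10"]/m["m00"],m["m01"]/m["m00"]
E
python3 - <<'E'
from vis import *
np.set_printoptions(precision=4,suppress=True)
T=r.capture("top");S=r.capture("scene")
cv2.imwrite("pics/c1.png",cv2.resize(T[130:340,150:540,::-1],None,fx=2,fy=2,interpolation=cv2.INTER_CUBIC))
B=((12,90,90),(35,255,255))
for nm,t,s,z,w in[("lk",(267,286),(309,300),.038,25),("sk",(195,305),(294,367),.032,18),("lr",(402,291),(363,222),.009,25),("sr",(480,307),(399,185),.009,20),("stand",(230,207),(219,306),.012,22),("board",(343,207),(273,230),.02,60),("rack",(446,211),(316,176),.01,50)]:
    a=blob(T,t,*B,w);b=blob(S,s,*B,w+10)
    p,q=cen(a),cen(b)
    print(nm,np.array(p),cv2.contourArea(cv2.convexHull(a)),np.array(q),plane("top",p,z)[:2],plane("scene",q,z)[:2],*two(p,q))
    if nm in("board","rack"):print(cv2.minAreaRect(a))
for w in [(0,0,140),(0,0,165)]:
    for n,im,s in(("top",T,(340,286)),("scene",S,(338,258))):
        a=blob(im,s,w,(179,70,255),32); m=cv2.minAreaRect(a); b=cv2.boxPoints(m); l=b[np.argsort(np.hypot(*(b-np.array(s)).T))]
        e=[b[0],b[1],b[2],b[3]]; 
        v=[plane(n,x,.008)[:2] for x in b]; d=(v[1]-v[0],v[2]-v[1]); k=max(d,key=np.linalg.norm)
        print("spindle",n,m,np.mean(v,0),np.linalg.norm(d,axis=1),np.degrees(np.arctan2(k[1],k[0])))
print("fan",two((255,125),(150,290)),two((255,125),(165,245)))
E
```

```text
lk [266.7636 285.5576] 593.0 [308.7299 299.9625] [0.4438 0.1279] [0.4442 0.1298] [0.4443 0.1284 0.0361] 0.0010614730117506298
sk [195.3666 304.5774] 190.5 [293.7244 366.3979] [0.4028 0.2782] [0.4036 0.2784] [0.4032 0.2783 0.0321] 0.00091332319060361
lr [413.4524 283.9048] 14.0 [362.8278 222.3181] [ 0.4498 -0.1799] [ 0.4361 -0.1532] [ 0.4481 -0.1865 -0.0284] 0.003424294317854923
sr [478.7766 306.2465] 455.0 [397.8289 185.334 ] [ 0.4041 -0.3161] [ 0.4052 -0.3148] [ 0.4048 -0.316   0.0082] 0.00148440789736211Traceback (most recent call last):
  File "<stdin>", line 7, in <module>
  File "vis.py", line 19, in blob
    return max(c,key=cv2.contourArea)
ValueError: max() iterable argument is empty
```

View pics/c1.png

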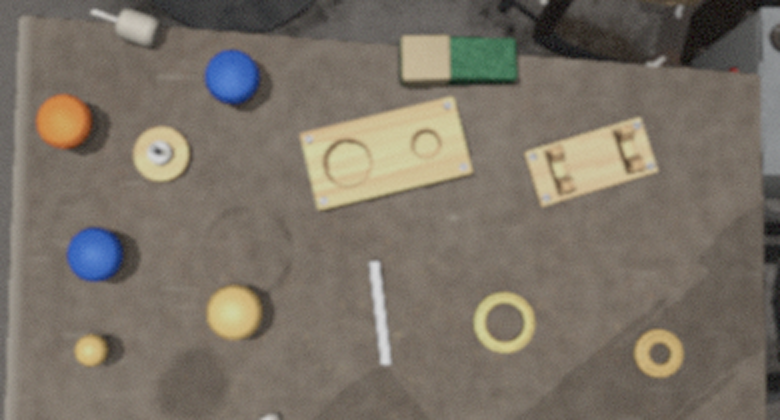

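The crop confirms the choices: two stepped rings, the brass large and small knobs, the square bar, the stand at top (230,207), the board with its large well at (323,211), and the rack at (446,211). I'll fix the masks for the pale wood and the large rose.

```bash
python3 - <<'E'
from vis import *
np.set_printoptions(precision=4,suppress=True)
T=r.capture("top");S=r.capture("scene")
B=((12,62,110),(42,255,255))
for nm,t,s,z,w in[("lr",(402,291),(363,222),.009,25),("sr",(480,307),(399,185),.009,20),("stand",(230,207),(219,306),.012,22),("board",(343,207),(273,230),.024,60),("rack",(446,211),(316,176),.008,50)]:
    a=blob(T,t,*B,w);b=blob(S,s,*B,w+10)
    p,q=cen(a),cen(b)
    print(nm,np.array(p),cv2.contourArea(cv2.convexHull(a)),np.array(q),plane("top",p,z)[:2],plane("scene",q,z)[:2],*two(p,q))
    if nm in("board","rack"):
        v=[plane("top",x,z)[:2] for x in cv2.boxPoints(cv2.minAreaRect(a))]; d=(v[1]-v[0],v[2]-v[1]);k=max(d,key=np.linalg.norm)
        print(np.mean(v,0),np.linalg.norm(d,axis=1),np.degrees(np.arctan2(k[1],k[0])))
for n,im,s in(("top",T,(340,286)),("scene",S,(338,258))):
    a=blob(im,s,(0,0,140),(179,60,255),32)
    b=cv2.boxPoints(cv2.minAreaRect(a)); v=[plane(n,x,.008)[:2] for x in b]; d=(v[1]-v[0],v[2]-v[1]); k=max(d,key=np.linalg.norm)
    print("spindle",n,np.mean(v,0),np.linalg.norm(d,axis=1),np.degrees(np.arctan2(k[1],k[0])))
print("pin",two((231,207),(216,297)),"fan",two((255,125),(150,290)),two((255,125),(165,245)))
cv2.imwrite("pics/c2.png",np.hstack([cv2.resize(S[y-40:y+40,x-40:x+40,::-1],(260,260),interpolation=cv2.INTER_CUBIC) for x,y in((219,306),(273,230),(316,176))]))
E
```

```text
lr [401.685  290.7377] 781.5 [361.9854 222.6205] [ 0.4351 -0.155 ] [ 0.4375 -0.1514] [ 0.4367 -0.1548  0.0061] 0.0035105279081793705
sr [478.9006 306.2805] 511.5 [397.6678 185.4672] [ 0.4041 -0.3163] [ 0.4054 -0.3141] [ 0.4049 -0.3164  0.0074] 0.0020541595831244197
stand [230.2003 206.6528] 636.5 [218.2143 308.565 ] [0.613  0.2138] [0.6132 0.2186] [0.6148 0.2154 0.0065] 0.001891359721741636
board [342.6878 206.4366] 3304.0 [269.4463 220.7293] [ 0.6125 -0.0291] [ 0.6329 -0.044 ] [ 0.6148 -0.0263  0.048 ] 0.013102262207526083
[ 0.6129 -0.029 ] [0.1726 0.0884] -76.12595407271864
rack [444.664  210.7391] 1842.5 [315.2009 176.9125] [ 0.6064 -0.2475] [ 0.6093 -0.2482] [ 0.6073 -0.2466  0.01  ] 0.002416728428869357
[ 0.6073 -0.2482] [0.1336 0.0652] -72.59483090687122
spindle top [ 0.4442 -0.0235] [0.0146 0.1118] -172.58665563196553
spindle scene [ 0.4458 -0.0307] [0.1874 0.1518] -63.880574997779746
pin (array([0.614 , 0.2089, 0.0391]), np.float64(0.012668324110729856)) fan (array([ 0.8353,  0.1844, -0.1013]), np.float64(0.00921776349973578)) (array([0.7792, 0.1556, 0.0645]), np.float64(0.005885265565530622))
```

View pics/c2.png

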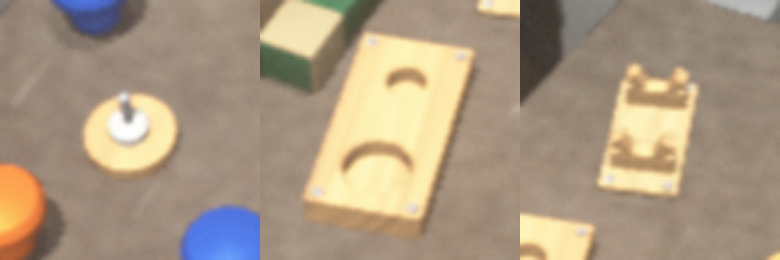

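Call:
carry_out --pt "0 0 0 0 0 -0.156" --pt "0 0 0 0 0 -0.156" --pt "0 0 0 0 0 -0.156" --pt "0 0 0 0 0 -0.156" --pt "0 0 0 0 0 -0.156" --hand 1

```text
time_s: 0.92
tcp_pos: [0.28, -0.6141, 0.2344]
eef_rot: [180.0, 0.0, -108.4]
contact_force: [0.9, -0.8, -0.4]
gripper_width: 0.0877
gripper_force: 0.0
```

Call:
carry_out --pt "0 0 0 0 0 -0.156" --pt "0 0 0 0 0 -0.156" --pt "0 0 0 0 0 0"

```text
time_s: 1.3
tcp_pos: [0.28, -0.6141, 0.2345]
eef_rot: [180.0, 0.0, -90.0]
contact_force: [-0.5, -0.7, -0.1]
gripper_width: 0.0876
gripper_force: 0.0
```

Call:
carry_out --pt "-0.092 -0.0312 0.02 0 0 0" --pt "-0.092 -0.0312 0.02 0 0 0" --pt "-0.092 -0.0312 0.02 0 0 0" --pt "-0.092 -0.0312 0.02 0 0 0" --pt "-0.092 -0.0312 0.02 0 0 0"

```text
time_s: 1.92
tcp_pos: [0.3583, -0.3827, 0.1845]
eef_rot: [-180.0, -0.0, -90.2]
contact_force: [0.6, -0.3, -0.4]
gripper_width: 0.0879
gripper_force: 0.0
```

Call:
carry_out --pt "-0.092 -0.0312 0.03 0 0 0" --pt "-0.092 -0.0312 0.03 0 0 0" --pt "-0.092 -0.0312 0.03 0 0 0" --pt "-0.092 -0.0312 0.03 0 0 0" --pt "-0.092 -0.0312 0.03 0 0 0"

```text
time_s: 2.55
tcp_pos: [0.4363, -0.1525, 0.1095]
eef_rot: [-179.9, -0.0, -90.2]
contact_force: [0.9, 0.2, -0.6]
gripper_width: 0.0875
gripper_force: 0.0
```

Call:
carry_out --pt "0 0 0 0 0 0" --pt "0 0 0 0 0 0"

```text
time_s: 2.8
tcp_pos: [0.4359, -0.154, 0.1097]
eef_rot: [-180.0, -0.0, -90.0]
contact_force: [-0.5, -0.2, 0.8]
gripper_width: 0.0877
gripper_force: 0.0
```

Call:
carry_out --pt "0 0 0.06 0 0 0" --pt "0 0 0.06 0 0 0" --pt "0 0 0.05 0 0 0" --pt "0 0 0.03 0 0 0" --pt "0 0 0 0 0 0"

```text
time_s: 3.42
tcp_pos: [0.4354, -0.1554, 0.0093]
eef_rot: [180.0, -0.0, -90.2]
contact_force: [0.3, 0.4, 0.8]
gripper_width: 0.0879
gripper_force: 0.0
```

Call:
carry_out --pt "0 0 0 0 0 0" --pt "0 0 0 0 0 0" --pt "0 0 0 0 0 0" --pt "0 0 0 0 0 0" --hand 0 --squeeze 25

```text
time_s: 3.92
tcp_pos: [0.436, -0.1542, 0.0098]
eef_rot: [-180.0, -0.0, -90.0]
contact_force: [0.1, -2.0, 0.8]
gripper_width: 0.0622
gripper_force: 24.9
```

Call:
carry_out --pt "0 0 -0.03 0 0 0" --pt "0 0 -0.05 0 0 0" --pt "0 0 -0.08 0 0 0" --pt "0 0 -0.08 0 0 0" --pt "0 0 0 0 0 0"

```text
time_s: 4.55
tcp_pos: [0.4375, -0.1539, 0.1323]
eef_rot: [-179.7, 0.0, -89.9]
contact_force: [1.0, 0.9, -3.5]
gripper_width: 0.0622
gripper_force: 24.9
```

```bash
python3 - <<'E'
from vis import *
S=r.capture("scene");T=r.capture("top");print(r.get_state()["gripper_width"],r.get_state()["tcp_pos"])
cv2.imwrite("pics/g1.png",np.hstack([cv2.resize(S[140:280,300:440,::-1],(390,390),interpolation=cv2.INTER_CUBIC),cv2.resize(T[220:360,330:470,::-1],(390,390),interpolation=cv2.INTER_CUBIC)]))
E
```

```text
0.06211003384618059 [ 0.43523803 -0.15381309  0.1292809 ]
```

View pics/g1.png

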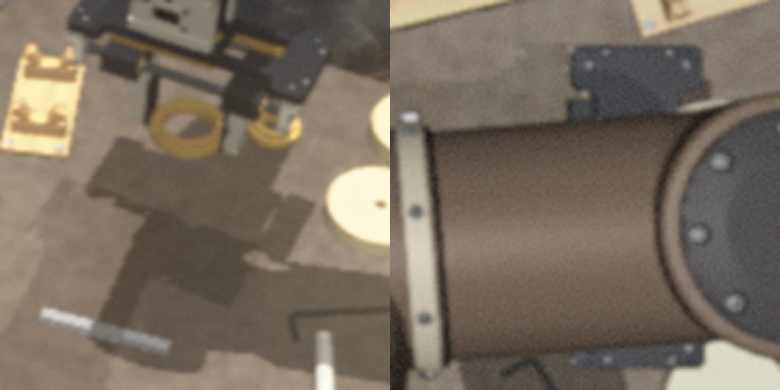

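The large rose is held level in the jaws; its centre is at scene (367.5,186). It sits a little off the finger line, so I'll measure that offset.

```bash
python3 - <<'E'
from vis import *
S=r.capture("scene");st=r.get_state()
a=blob(S,(367,186),(10,100,60),(42,255,255),17)
x,y,w,h=cv2.boundingRect(a);z=st["tcp_pos"][2]
print(cen(a),(x,y,w,h),cv2.contourArea(a),st["tcp_pos"],plane("scene",cen(a),z-.003),plane("scene",(x+w/2,y+h/2),z-.003),plane("scene",(367.5,186),z-.003))
E
```

```text
(367.60612939841087, 186.8611426409383) (354, 177, 27, 21) 430.5 [ 0.43480367 -0.15389092  0.12865101] [ 0.43575034 -0.15450876  0.12565101] [ 0.43517356 -0.15244863  0.12565101] [ 0.4370357  -0.15703605  0.12565101]
```

Call:
carry_out --pt "-0.09 -0.0443 0 0 0 0" --pt "-0.092 -0.0443 0 0 0 0" --pt "-0.092 -0.0443 0 0 0 0" --pt "-0.092 -0.0443 0 0 0 0" --pt "-0.092 -0.0443 0 0 0 0"

```text
time_s: 5.32
tcp_pos: [0.5459, 0.0763, 0.1277]
eef_rot: [179.8, -0.1, -90.0]
contact_force: [0.1, 0.1, -2.8]
gripper_width: 0.0625
gripper_force: 24.9
```

Call:
carry_out --pt "-0.1 -0.0443 0 0 0 0" --pt "-0.1 -0.0443 0 0 0 0" --pt "-0.08 -0.0443 0 0 0 0" --pt "0 0 0 0 0 0" --pt "0 0 0 0 0 0"

```text
time_s: 5.95
tcp_pos: [0.6115, 0.2145, 0.1272]
eef_rot: [179.8, -0.1, -90.0]
contact_force: [0.1, 0.5, -2.3]
gripper_width: 0.0626
gripper_force: 24.9
```

```bash
python3 - <<'E'
from vis import *
S=r.capture("scene");print(r.get_state()["tcp_pos"],r.get_state()["eef_rot"],r.get_state()["joints"])
cv2.imwrite("pics/g2.png",cv2.resize(S[200:340,140:300,::-1],(640,560),interpolation=cv2.INTER_CUBIC))
E
```

```text
[0.61161462 0.21405967 0.12786506] [ 1.79838047e+02 -9.62898494e-02 -8.99925669e+01] [ 3.64952796e+01  2.28184817e+01 -1.06033734e+01 -2.25844653e-02
 -5.67656132e+01 -3.64755739e+01]
```

View pics/g2.png

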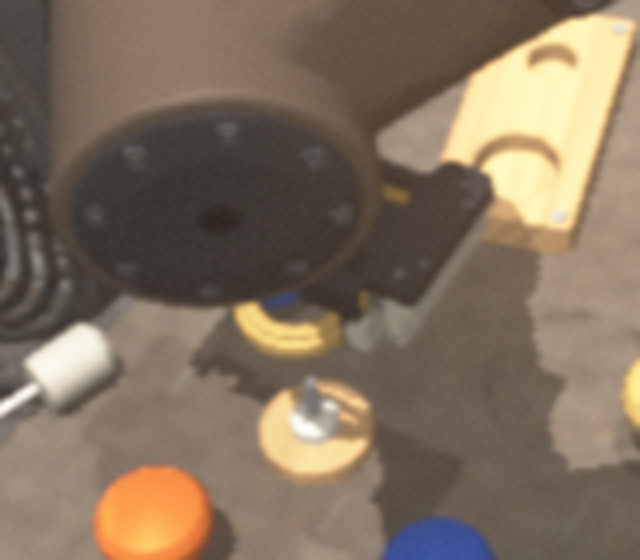

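The rose hangs above the post, which is seen at (310,410) in the crop, and the way down is clear. Lowering in steps.

Call:
carry_out --pt "-0.002 -0.003 0.05 0 0 0" --pt "0 0 0.05 0 0 0" --pt "0 0 0.03 0 0 0" --pt "0 0 0.02 0 0 0" --pt "0 0 0.02 0 0 0"

```text
time_s: 6.62
tcp_pos: [0.6146, 0.216, 0.0447]
eef_rot: [-179.9, 0.0, -90.0]
contact_force: [0.1, 0.4, -1.5]
gripper_width: 0.0623
gripper_force: 24.9
```

Call:
carry_out --pt "0 0 0.015 0 0 0" --pt "0 0 0.01 0 0 0" --pt "0 0 0.006 0 0 0" --pt "0 0 0 0 0 0"

```text
time_s: 7.12
tcp_pos: [0.6143, 0.216, 0.029]
eef_rot: [180.0, -0.0, -90.0]
contact_force: [-0.3, -0.6, -1.8]
gripper_width: 0.0622
gripper_force: 24.9
```

Call:
carry_out --pt "0 0.002 0.004 0 0 0" --pt "0 0 0.003 0 0 0" --pt "0 0 0.002 0 0 0" --pt "0 0 0 0 0 0"

```text
time_s: 7.62
tcp_pos: [0.6132, 0.216, 0.0245]
eef_rot: [180.0, -0.0, -90.0]
contact_force: [-1.3, -0.3, -3.1]
gripper_width: 0.0621
gripper_force: 24.9
```

Call:
carry_out --pt "0 0 0.001 0 0 0" --pt "0 0 0.001 0 0 0" --pt "0 0 0 0 0 0"

```text
time_s: 8.0
tcp_pos: [0.6133, 0.2161, 0.0239]
eef_rot: [-180.0, 0.0, -90.0]
contact_force: [-1.7, -0.5, 1.7]
gripper_width: 0.0626
gripper_force: 24.9
```

Call:
carry_out --pt "0 0 0 0 0 0" --pt "0 0 0 0 0 0" --pt "0 0 -0.02 0 0 0" --pt "0 0 -0.06 0 0 0" --pt "0 0 -0.11 0 0 0" --hand 1

```text
time_s: 8.62
tcp_pos: [0.6121, 0.2153, 0.1181]
eef_rot: [179.8, -0.1, -90.0]
contact_force: [1.2, 1.0, 0.4]
gripper_width: 0.0872
gripper_force: 0.0
```

Call:
carry_out --pt "0.1 0.042 0 0 0 0" --pt "0.1 0.042 0 0 0 0" --pt "0.1 0.042 0 0 0 0" --pt "0.1 0.042 0 0 0 0" --pt "0.1 0.042 0 0 0 0"

```text
time_s: 9.25
tcp_pos: [0.5079, -0.0354, 0.1196]
eef_rot: [-179.9, 0.0, -89.9]
contact_force: [0.4, -0.6, -0.3]
gripper_width: 0.0874
gripper_force: 0.0
```

Call:
carry_out --pt "0.11 0.042 0 0 0 0" --pt "0.11 0.042 0 0 0 0" --pt "0.11 0.042 0 0 0 0" --pt "0.11 0.042 0 0 0 0" --pt "0.11 0.042 0 0 0 0"

```text
time_s: 9.88
tcp_pos: [0.4032, -0.3109, 0.1197]
eef_rot: [-179.9, -0.0, -89.9]
contact_force: [1.0, -0.8, -0.4]
gripper_width: 0.0877
gripper_force: 0.0
```

```bash
python3 - <<'E'
from vis import *
np.set_printoptions(precision=4,suppress=True)
T=r.capture("top");print(r.get_state()["tcp_pos"])
a=blob(T,(230,207),(10,90,90),(42,255,255),22);print(cen(a),cv2.contourArea(cv2.convexHull(a)),plane("top",cen(a),.024))
cv2.imwrite("pics/g3.png",cv2.resize(T[167:247,190:270,::-1],(480,480),interpolation=cv2.INTER_CUBIC))
E
```

```text
[ 0.4006 -0.3153  0.1194]
(221.91760299625466, 204.44194756554305) 44.5 [0.6159 0.2291 0.024 ]
```

View pics/g3.png

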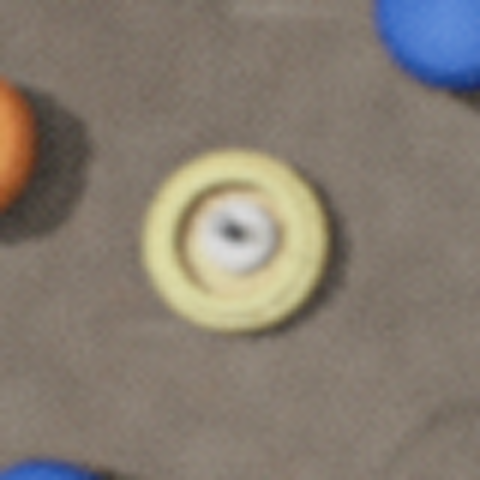

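The large rose lies flat on the foot around the boss. The ring centre is at crop (236,241) and the boss at (237,234), so the post is about 2.5 mm further in +x. I'll use x=0.615 for the small rose.

Call:
carry_out --pt "0.001 -0.008 0.06 0 0 0" --pt "0 0 0.06 0 0 0" --pt "0 0 0.06 0 0 0" --pt "0 0 0.025 0 0 0" --pt "0 0 0.014 0 0 0"

```text
time_s: 10.55
tcp_pos: [0.4079, -0.3097, 0.0092]
eef_rot: [-180.0, -0.0, -89.9]
contact_force: [-0.5, -1.0, -0.0]
gripper_width: 0.088
gripper_force: 0.0
```

Call:
carry_out --pt "0 0 0 0 0 0" --pt "0 0 0 0 0 0"

```text
time_s: 10.8
tcp_pos: [0.4082, -0.3098, 0.0099]
eef_rot: [-179.9, -0.0, -89.9]
contact_force: [0.0, -0.4, -0.4]
gripper_width: 0.0872
gripper_force: 0.0
```

Call:
carry_out --pt "0 0 0 0 0 0" --pt "0 0 0 0 0 0" --pt "0 0 0 0 0 0" --pt "0 0 0 0 0 0" --pt "0 0 0 0 0 0" --hand 0

```text
time_s: 11.42
tcp_pos: [0.4073, -0.3096, 0.0091]
eef_rot: [180.0, 0.0, -90.0]
contact_force: [-0.8, 0.2, 1.0]
gripper_width: 0.0478
gripper_force: 24.9
```

The camera-time reading was taken mid-overshoot, so this grip is about 6 mm off along world y. I'll re-grip centred.

Call:
carry_out --pt "0 0 0 0 0 0" --pt "0 0 0 0 0 0" --pt "0.012 0 0 0 0 0" --pt "0 0 0 0 0 0" --pt "0 0 0 0 0 0" --hand 0.75

```text
time_s: 12.05
tcp_pos: [0.4075, -0.3157, 0.009]
eef_rot: [180.0, 0.0, -90.0]
contact_force: [-0.2, -0.2, -0.7]
gripper_width: 0.0657
gripper_force: 0.0
```

Call:
carry_out --pt "0 0 0 0 0 0" --pt "0 0 0 0 0 0" --pt "0 0 0 0 0 0" --pt "0 0 0 0 0 0" --hand 0

```text
time_s: 12.55
tcp_pos: [0.4075, -0.3155, 0.0091]
eef_rot: [180.0, 0.0, -90.0]
contact_force: [-0.7, 0.2, 0.3]
gripper_width: 0.0483
gripper_force: 25.0
```

Call:
carry_out --pt "0 0 -0.03 0 0 0" --pt "0 0 -0.06 0 0 0" --pt "0 0 -0.08 0 0 0" --pt "0 0 -0.08 0 0 0" --pt "0 0 0 0 0 0"

```text
time_s: 13.18
tcp_pos: [0.4096, -0.3164, 0.1383]
eef_rot: [-179.6, -0.2, -89.9]
contact_force: [-0.3, 0.3, -2.0]
gripper_width: 0.0487
gripper_force: 25.0
```

```bash
python3 - <<'E'
from vis import *
for k in range(2):
    S=r.capture("scene");st=r.get_state();print(st["tcp_pos"],st["contact_force"])
e,d=cam("scene")[1:];K=cam("scene")[0];q=d.T@(st["tcp_pos"]-[0,0,.003]-e);q=K@q/q[2];print(q)
a=blob(S,tuple(int(v) for v in q[:2]),(8,90,50),(42,255,255),16)
x,y,w,h=cv2.boundingRect(a);z=st["tcp_pos"][2]-.003
print((x,y,w,h),cv2.contourArea(a),plane("scene",cen(a),z),plane("scene",(x+w/2,y+h/2),z))
E
```

```text
[ 0.4083534  -0.31576926  0.13618108] [ 0.11526946 -0.9144534  -2.40038192]
[ 0.40744421 -0.31539938  0.13476182] [-0.35431337  0.13886079 -2.16873606]
[403.78629471 147.69515496   1.        ]
(393, 139, 21, 16) 234.5 [ 0.40974306 -0.31946651  0.13176182] [ 0.40894983 -0.31756036  0.13176182]
```

Call:
carry_out --pt "-0.08 -0.0315 0 0 0 0" --pt "-0.105 -0.041 0 0 0 0" --pt "-0.105 -0.041 0 0 0 0" --pt "-0.105 -0.041 0 0 0 0" --pt "-0.105 -0.041 0 0 0 0"

```text
time_s: 13.9
tcp_pos: [0.5046, -0.0639, 0.133]
eef_rot: [179.9, -0.0, -90.0]
contact_force: [0.4, -0.2, -1.9]
gripper_width: 0.0484
gripper_force: 25.0
```

Call:
carry_out --pt "-0.105 -0.041 0 0 0 0" --pt "-0.105 -0.041 0 0 0 0" --pt "-0.105 -0.041 0 0 0 0" --pt "-0.105 -0.041 0 0 0 0" --pt "-0.105 -0.041 0 0 0 0"

```text
time_s: 14.52
tcp_pos: [0.607, 0.1984, 0.1324]
eef_rot: [179.9, -0.1, -90.0]
contact_force: [1.8, -0.6, -1.9]
gripper_width: 0.0488
gripper_force: 25.0
```

Call:
carry_out --pt "-0.037 -0.0145 0 0 0 0" --pt "0 0 0 0 0 0" --pt "0 0 0 0 0 0" --pt "0 0 0 0 0 0"

```text
time_s: 15.02
tcp_pos: [0.6144, 0.2142, 0.134]
eef_rot: [180.0, -0.0, -90.0]
contact_force: [-0.3, -0.3, -0.5]
gripper_width: 0.0485
gripper_force: 25.0
```

Call:
carry_out --pt "-0.003 -0.001 0.05 0 0 0" --pt "0 0 0.04 0 0 0" --pt "0 0 0.03 0 0 0" --pt "0 0 0.02 0 0 0" --pt "0 0 0.01 0 0 0"

```text
time_s: 15.65
tcp_pos: [0.6153, 0.2168, 0.0588]
eef_rot: [180.0, -0.0, -90.0]
contact_force: [0.1, -0.9, -0.8]
gripper_width: 0.0483
gripper_force: 25.0
```

Call:
carry_out --pt "0 0 0.02 0 0 0" --pt "0 0 0.01 0 0 0" --pt "0 0 0.006 0 0 0" --pt "0 0 0 0 0 0" --pt "0 0 0 0 0 0"

```text
time_s: 16.27
tcp_pos: [0.6155, 0.2171, 0.0413]
eef_rot: [-180.0, 0.0, -90.0]
contact_force: [0.8, -0.0, -2.2]
gripper_width: 0.0488
gripper_force: 25.0
```

Call:
carry_out --pt "0.002 0 0.003 0 0 0" --pt "0 0 0.002 0 0 0" --pt "0 0 0.0015 0 0 0" --pt "0 0 0 0 0 0" --pt "0 0 0 0 0 0"

```text
time_s: 16.9
tcp_pos: [0.6153, 0.216, 0.0378]
eef_rot: [-180.0, 0.0, -90.0]
contact_force: [-0.5, -0.3, -2.2]
gripper_width: 0.0486
gripper_force: 25.0
```

Call:
carry_out --pt "0 0 0.001 0 0 0" --pt "0 0 0.001 0 0 0" --pt "0 0 0.001 0 0 0" --pt "0 0 0 0 0 0"

```text
time_s: 17.4
tcp_pos: [0.6153, 0.2161, 0.0371]
eef_rot: [-180.0, 0.0, -90.0]
contact_force: [-3.2, -0.9, 4.6]
gripper_width: 0.0487
gripper_force: 25.0
```

Call:
carry_out --pt "0 0 0 0 0 0" --pt "0 0 0 0 0 0" --pt "0 0 -0.02 0 0 0" --pt "0 0 -0.08 0 0 0" --pt "0 0 -0.1 0 0 0" --hand 1

```text
time_s: 18.02
tcp_pos: [0.6148, 0.2157, 0.137]
eef_rot: [179.9, -0.1, -90.0]
contact_force: [1.2, 0.6, -0.1]
gripper_width: 0.0865
gripper_force: 0.0
```

Call:
carry_out --pt "0.0438 0.0857 0 0 0 0" --pt "0.0438 0.0857 0 0 0 0" --pt "0.0438 0.0857 0 0 0 0" --pt "0.0438 0.0857 0 0 0 0" --pt "0 0 0 0 0 0"

```text
time_s: 18.65
tcp_pos: [0.4415, 0.1268, 0.1372]
eef_rot: [-180.0, 0.1, -90.0]
contact_force: [1.0, 0.6, 0.1]
gripper_width: 0.0876
gripper_force: 0.0
```

Call:
carry_out --pt "0 0 0.06 0 0 0" --pt "0 0 0 0 0 0" --pt "0 0 0 0 0 0"

```text
time_s: 19.02
tcp_pos: [0.4447, 0.1287, 0.1071]
eef_rot: [-180.0, -0.0, -89.9]
contact_force: [0.4, 0.2, 0.4]
gripper_width: 0.0876
gripper_force: 0.0
```

```bash
python3 - <<'E'
from vis import *
T=r.capture("top");S=r.capture("scene");print(r.get_state()["tcp_pos"])
cv2.imwrite("pics/g4.png",np.hstack([cv2.resize(I[y-40:y+40,x-40:x+40,::-1],(390,390),interpolation=cv2.INTER_CUBIC) for I,x,y in((T,230,207),(S,219,306))]))
E
```

```text
[0.44468362 0.12880162 0.10718507]
```

View pics/g4.png

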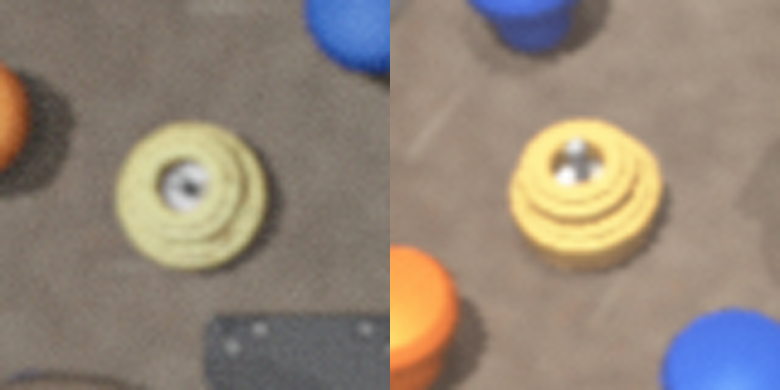

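Both roses are stacked on the post and flat, with the pin centred in the bore (top crop (187,185)). Next is the large knob.

Call:
carry_out --pt "0 0 0.06 0 0 0" --pt "0 0 0.05 0 0 0" --pt "0 0 0.036 0 0 0" --pt "0 0 0 0 0 0" --pt "0 0 0 0 0 0"

```text
time_s: 19.75
tcp_pos: [0.4445, 0.1288, 0.0342]
eef_rot: [-179.9, 0.0, -90.0]
contact_force: [0.7, 0.7, 0.5]
gripper_width: 0.0876
gripper_force: 0.0
```

Call:
carry_out --pt "0 0 0 0 0 0" --pt "0 0 0 0 0 0" --pt "0 0 0 0 0 0" --pt "0 0 0 0 0 0" --hand 0 --squeeze 25

```text
time_s: 20.25
tcp_pos: [0.4447, 0.1287, 0.0338]
eef_rot: [-179.9, 0.0, -89.9]
contact_force: [2.1, -1.0, 3.0]
gripper_width: 0.0565
gripper_force: 25.0
```

Call:
carry_out --pt "0 0 -0.03 0 0 0" --pt "0 0 -0.06 0 0 0" --pt "0 0 -0.08 0 0 0" --pt "0 0 0 0 0 0"

```text
time_s: 20.75
tcp_pos: [0.445, 0.1292, 0.1206]
eef_rot: [-179.8, 0.2, -90.0]
contact_force: [0.0, -0.0, -4.5]
gripper_width: 0.0566
gripper_force: 25.0
```

Call:
carry_out --pt "0.04 -0.055 0 0 0 0" --pt "0.06 -0.08 0 0 0 0" --pt "0.06 -0.08 0 0 0 0" --pt "0.05 -0.067 0 0 0 0" --pt "0.024 -0.035 0 0 0 0"

```text
time_s: 21.38
tcp_pos: [0.6026, 0.0097, 0.1157]
eef_rot: [179.8, -0.0, -90.1]
contact_force: [-0.3, 1.2, -3.9]
gripper_width: 0.0567
gripper_force: 25.0
```

Call:
carry_out --pt "0 0 0 0 0 0" --pt "0 0 0 0 0 0" --pt "0 0 0 0 0 0"

```text
time_s: 21.75
tcp_pos: [0.6016, 0.0118, 0.1179]
eef_rot: [179.9, -0.0, -89.9]
contact_force: [0.5, -0.0, -4.2]
gripper_width: 0.0569
gripper_force: 25.0
```

```bash
python3 - <<'E'
from vis import *
T=r.capture("top");S=r.capture("scene");st=r.get_state();print(st["tcp_pos"],st["eef_rot"],st["gripper_width"])
cv2.imwrite("pics/g5.png",np.hstack([cv2.resize(I[y-50:y+50,x-50:x+50,::-1],(390,390),interpolation=cv2.INTER_CUBIC) for I,x,y in((T,324,200),(S,265,220))]))
E
```

```text
[0.60203074 0.01193677 0.11837738] [-1.79999875e+02  6.46575508e-03 -8.99238367e+01] 0.05647838150285287
```

View pics/g5.png

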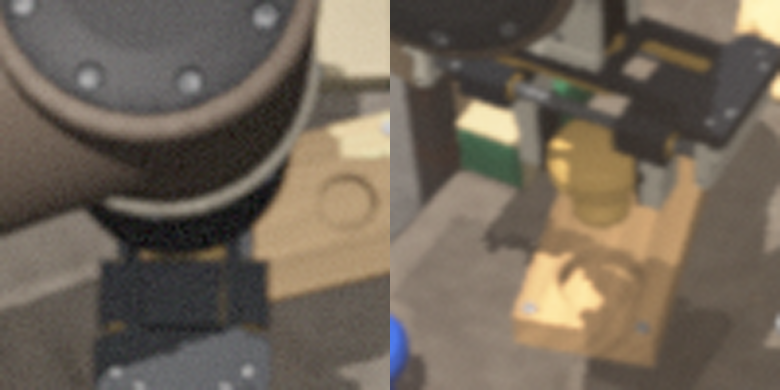

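The knob hangs upright over the board; the foot is at scene (268.8,224) and the well rim at (269,245).

```bash
python3 - <<'E'
from vis import *
print(plane("scene",(268.8,224),.084),plane("scene",(268.8,244.5),.024),plane("top",(324,211.5),.024),plane("top",(363.3,201.3),.024))
E
```

```text
[0.6003579 0.0139919 0.084    ] [0.59832699 0.02245069 0.024     ] [0.60147522 0.0104545  0.024     ] [ 0.62361481 -0.07278422  0.024     ]
```

Call:
carry_out --pt "-0.002 -0.002 0.04 0 0 0" --pt "0 0 0.04 0 0 0" --pt "0 0 0.025 0 0 0" --pt "0 0 0.015 0 0 0" --pt "0 0 0 0 0 0"

```text
time_s: 22.48
tcp_pos: [0.6033, 0.0125, 0.0581]
eef_rot: [180.0, -0.0, -90.0]
contact_force: [-0.1, 0.6, -3.7]
gripper_width: 0.0566
gripper_force: 25.0
```

Call:
carry_out --pt "0 0 0.01 0 0 0" --pt "0 0 0.01 0 0 0" --pt "0 0 0.006 0 0 0" --pt "0 0 0.004 0 0 0" --pt "0 0 0 0 0 0"

```text
time_s: 23.1
tcp_pos: [0.6034, 0.0124, 0.0432]
eef_rot: [180.0, -0.0, -90.0]
contact_force: [-0.2, 0.0, -3.2]
gripper_width: 0.0569
gripper_force: 25.0
```

Call:
carry_out --pt "0 0 0.003 0 0 0" --pt "0 0 0.002 0 0 0" --pt "0 0 0 0 0 0" --pt "0 0 0 0 0 0"

```text
time_s: 23.6
tcp_pos: [0.6035, 0.0125, 0.0408]
eef_rot: [-180.0, 0.0, -90.0]
contact_force: [-0.1, -0.2, -4.4]
gripper_width: 0.0567
gripper_force: 25.0
```

Call:
carry_out --pt "0 0 0.001 0 0 0" --pt "0 0 0.001 0 0 0" --pt "0 0 0 0 0 0"

```text
time_s: 23.98
tcp_pos: [0.6035, 0.0124, 0.0399]
eef_rot: [-180.0, -0.0, -90.0]
contact_force: [-0.3, 0.3, -2.6]
gripper_width: 0.057
gripper_force: 25.0
```

Nearly seated; one more small step, then release and go to the small knob.

Call:
carry_out --pt "0 0 0.001 0 0 0" --pt "0 0 0 0 0 0" --pt "0 0 0 0 0 0"

```text
time_s: 24.35
tcp_pos: [0.6036, 0.0124, 0.0398]
eef_rot: [-180.0, -0.0, -90.0]
contact_force: [-2.2, -0.8, 5.8]
gripper_width: 0.0565
gripper_force: 25.0
```

Call:
carry_out --pt "0 0 0 0 0 0" --pt "0 0 0 0 0 0" --pt "0 0 -0.02 0 0 0" --pt "0 0 -0.08 0 0 0" --pt "0 0 -0.07 0 0 0" --hand 0.85

```text
time_s: 24.98
tcp_pos: [0.6038, 0.0124, 0.126]
eef_rot: [-180.0, -0.0, -90.0]
contact_force: [0.8, 0.8, -0.5]
gripper_width: 0.0743
gripper_force: 0.0
```

Call:
carry_out --pt "-0.0886 0.067 0 0 0 0" --pt "-0.0886 0.067 0 0 0 0" --pt "-0.0886 0.067 0 0 0 0" --pt "-0.0886 0.067 0 0 0 0" --pt "-0.0886 0.067 0 0 0 0"

```text
time_s: 25.6
tcp_pos: [0.435, 0.2354, 0.1252]
eef_rot: [-179.9, 0.1, -90.0]
contact_force: [0.8, 0.8, 0.5]
gripper_width: 0.0743
gripper_force: 0.0
```

Call:
carry_out --pt "-0.0886 0.067 0 0 0 0" --pt "0 0 0 0 0 0" --pt "0 0 0.04 0 0 0" --pt "0 0 0 0 0 0"

```text
time_s: 26.1
tcp_pos: [0.402, 0.2772, 0.1037]
eef_rot: [179.9, -0.1, -90.0]
contact_force: [0.2, 0.0, 1.2]
gripper_width: 0.0746
gripper_force: 0.0
```

```bash
python3 - <<'E'
from vis import *
T=r.capture("top");S=r.capture("scene");st=r.get_state();print(st["tcp_pos"],st["eef_rot"])
cv2.imwrite("pics/g6.png",np.hstack([cv2.resize(I[y-50:y+50,x-50:x+50,::-1],(390,390),interpolation=cv2.INTER_CUBIC) for I,x,y in((T,340,205),(S,270,230))]))
E
```

```text
[0.40281122 0.27778408 0.10484109] [-1.79987715e+02 -8.21428459e-03 -8.99990000e+01]
```

View pics/g6.png

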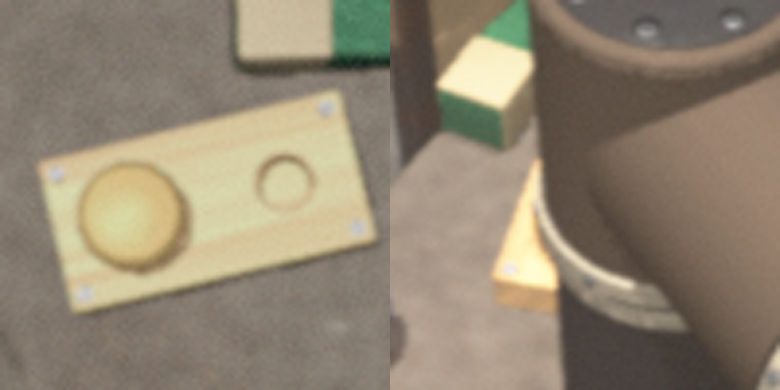

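The large knob stands upright in its well (top crop (133,215)), and the small well is at (285,183). Grip the small knob.

Call:
carry_out --pt "0 0 0.06 0 0 0" --pt "0 0 0.05 0 0 0" --pt "0 0 0.04 0 0 0" --pt "0 0 0 0 0 0" --pt "0 0 0 0 0 0"

```text
time_s: 26.82
tcp_pos: [0.4031, 0.2785, 0.0304]
eef_rot: [-179.9, 0.1, -90.0]
contact_force: [0.6, -0.1, 0.8]
gripper_width: 0.0743
gripper_force: 0.0
```

Call:
carry_out --pt "0 0 0 0 0 0" --pt "0 0 0 0 0 0" --pt "0 0 0 0 0 0" --pt "0 0 0 0 0 0" --pt "0 0 0 0 0 0" --hand 0 --squeeze 15

```text
time_s: 27.45
tcp_pos: [0.4024, 0.2783, 0.0294]
eef_rot: [-180.0, 0.0, -90.0]
contact_force: [0.5, 0.4, 0.3]
gripper_width: 0.0328
gripper_force: 15.0
```

Call:
carry_out --pt "0 0 -0.03 0 0 0" --pt "0 0 -0.07 0 0 0" --pt "0 0 -0.1 0 0 0" --pt "0.05 -0.03 0 0 0 0" --pt "0.09 -0.057 0 0 0 0"

```text
time_s: 28.08
tcp_pos: [0.4461, 0.2086, 0.1301]
eef_rot: [-179.9, 0.1, -89.8]
contact_force: [0.8, -0.1, -1.8]
gripper_width: 0.0326
gripper_force: 15.0
```

Call:
carry_out --pt "0.09 -0.057 0 0 0 0" --pt "0.09 -0.057 0 0 0 0" --pt "0.09 -0.057 0 0 0 0" --pt "0.09 -0.057 0 0 0 0" --pt "0.09 -0.057 0 0 0 0"

```text
time_s: 28.7
tcp_pos: [0.589, -0.0184, 0.1289]
eef_rot: [180.0, -0.0, -90.0]
contact_force: [1.4, 2.0, -1.4]
gripper_width: 0.033
gripper_force: 15.0
```

Call:
carry_out --pt "0.07 -0.047 0 0 0 0" --pt "0.039 -0.024 0 0 0 0" --pt "0 0 0 0 0 0" --pt "0 0 0 0 0 0" --pt "0 0 0 0 0 0"

```text
time_s: 29.32
tcp_pos: [0.6236, -0.0702, 0.1295]
eef_rot: [-180.0, 0.0, -89.9]
contact_force: [0.4, -0.3, -1.4]
gripper_width: 0.0328
gripper_force: 15.0
```

Call:
carry_out --pt "0.003 -0.001 0.06 0 0 0" --pt "0 0 0.05 0 0 0" --pt "0 0 0.03 0 0 0" --pt "0 0 0.01 0 0 0" --pt "0 0 0 0 0 0"

```text
time_s: 29.95
tcp_pos: [0.6248, -0.0725, 0.0547]
eef_rot: [-180.0, -0.0, -89.9]
contact_force: [0.5, -0.4, -1.4]
gripper_width: 0.0329
gripper_force: 15.0
```

Call:
carry_out --pt "0 0 0.012 0 0 0" --pt "0 0 0.01 0 0 0" --pt "0 0 0.006 0 0 0" --pt "0 0 0.004 0 0 0" --pt "0 0 0 0 0 0"

```text
time_s: 30.58
tcp_pos: [0.6244, -0.0728, 0.0381]
eef_rot: [180.0, -0.0, -90.0]
contact_force: [0.6, -0.2, -1.4]
gripper_width: 0.0327
gripper_force: 15.0
```

Call:
carry_out --pt "0 0 0.002 0 0 0" --pt "0 0 0.002 0 0 0" --pt "0 0 0 0 0 0" --pt "0 0 0 0 0 0"

```text
time_s: 31.08
tcp_pos: [0.6246, -0.0728, 0.0363]
eef_rot: [-180.0, -0.0, -90.0]
contact_force: [0.1, -0.2, -1.8]
gripper_width: 0.0322
gripper_force: 15.0
```

Call:
carry_out --pt "0 0 0.001 0 0 0" --pt "0 0 0 0 0 0" --pt "0 0 0 0 0 0"

```text
time_s: 31.45
tcp_pos: [0.6245, -0.0728, 0.0358]
eef_rot: [-180.0, -0.0, -90.0]
contact_force: [-0.1, 0.1, -2.2]
gripper_width: 0.0327
gripper_force: 15.0
```

Call:
carry_out --pt "0 0 0.001 0 0 0" --pt "0 0 0.001 0 0 0" --pt "0 0 0 0 0 0"

```text
time_s: 31.82
tcp_pos: [0.6247, -0.0728, 0.0353]
eef_rot: [-180.0, -0.0, -90.0]
contact_force: [-1.5, 1.0, 4.6]
gripper_width: 0.0327
gripper_force: 15.0
```

Call:
carry_out --pt "0 0 0 0 0 0" --pt "0 0 0 0 0 0" --pt "0 0 -0.02 0 0 0" --pt "0 0 -0.08 0 0 0" --pt "0 0 -0.1 0 0 0" --hand 0.6

```text
time_s: 32.45
tcp_pos: [0.6238, -0.0729, 0.1354]
eef_rot: [179.9, -0.0, -90.0]
contact_force: [2.1, 0.4, -0.5]
gripper_width: 0.0525
gripper_force: 0.0
```

Call:
carry_out --pt "-0.0247 0.0903 0 0 0 0" --pt "-0.0247 0.0903 0 0 0 0" --pt "-0.0247 0.0903 0 0 0 0" --pt "-0.0247 0.0903 0 0 0 0" --pt "0 0 0 0 0 -0.1623"

```text
time_s: 33.08
tcp_pos: [0.4411, -0.0233, 0.1357]
eef_rot: [-180.0, 0.0, -80.0]
contact_force: [1.4, 0.1, 0.4]
gripper_width: 0.0524
gripper_force: 0.0
```

Call:
carry_out --pt "0 0 0 0 0 -0.1623" --pt "0 0 0 0 0 -0.1623" --pt "0 0 0 0 0 -0.1623" --pt "0 0 0 0 0 -0.1623" --pt "0 0 0 0 0 -0.1623"

```text
time_s: 33.7
tcp_pos: [0.4441, -0.0234, 0.1355]
eef_rot: [-180.0, -0.0, -31.2]
contact_force: [-0.0, -0.4, -1.0]
gripper_width: 0.0524
gripper_force: 0.0
```

Call:
carry_out --pt "0 0 0 0 0 -0.1623" --pt "0 0 0 0 0 -0.1623" --pt "0 0 0 0 0 -0.1623" --pt "0 0 0 0 0 -0.1623" --pt "0 0 0 0 0 0"

```text
time_s: 34.33
tcp_pos: [0.444, -0.0234, 0.1353]
eef_rot: [-180.0, -0.0, 7.4]
contact_force: [0.1, 0.2, -0.4]
gripper_width: 0.0524
gripper_force: 0.0
```

```bash
python3 - <<'E'
from vis import *
T=r.capture("top");st=r.get_state();print(st["tcp_pos"],st["eef_rot"],st["joints"])
cv2.imwrite("pics/g7.png",cv2.resize(T[150:330,290:490,::-1],(800,600*720//600*0+600),interpolation=cv2.INTER_CUBIC))
E
```

```text
[ 0.44403969 -0.02343286  0.13528718] [-1.79990108e+02 -4.42972626e-02  7.19694936e+00] [ 2.25340289e+01  4.01116862e+00 -3.52840709e+01  2.81444254e-03
 -5.06594244e+01  7.46611410e+01]
```

View pics/g7.png

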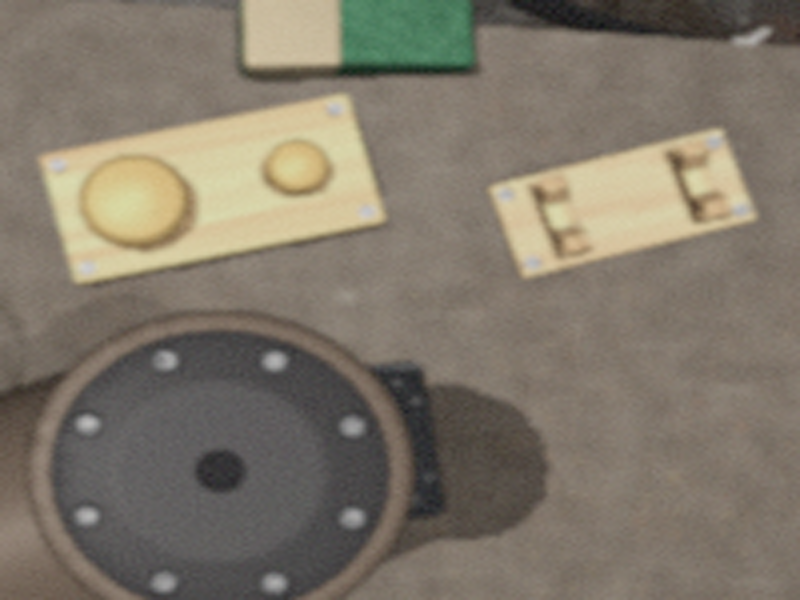

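Both knobs stand in their wells. The rack base corners are at crop (489,186), (722,129), (757,218) and (525,278), with the notch floors at about (561,216) and (698,183). I'll cast these for centre and angle.

```bash
python3 - <<'E'
from vis import *
np.set_printoptions(precision=4,suppress=True)
f=lambda x,y,z:plane("top",(289.6+x/4,149.6+y/3.3333),z)[:2]
c=[f(*p,.008) for p in((489,186),(722,129),(757,218),(525,278))]
n=[f(*p,.026) for p in((561,216),(698,183))]
an=lambda v:np.degrees(np.arctan2(v[1],v[0]))
print(np.mean(c,0),np.linalg.norm(c[1]-c[0]),np.linalg.norm(c[2]-c[1]),an(c[1]-c[0]),an(c[2]-c[3]),n,np.mean(n,0),an(n[1]-n[0]),np.linalg.norm(n[1]-n[0]))
E
```

```text
[ 0.6072 -0.249 ] 0.12994743075397067 0.060259525014140135 -73.25894387821819 -72.34628332575802 [array([ 0.5959, -0.2124]), array([ 0.6171, -0.2841])] [ 0.6065 -0.2483] -73.48438331492987 0.07481364294183479
```

Call:
carry_out --pt "0 0 0.07 0 0 0" --pt "0 0 0.07 0 0 0" --pt "0 0 0.07 0 0 0" --pt "0 0 0.03 0 0 0" --pt "0 0 0.011 0 0 0"

```text
time_s: 35.0
tcp_pos: [0.4435, -0.0237, 0.0086]
eef_rot: [180.0, 0.1, 7.2]
contact_force: [-0.2, -0.3, 0.2]
gripper_width: 0.0525
gripper_force: 0.0
```

Call:
carry_out --pt "0 0 0 0 0 0" --pt "0 0 0 0 0 0" --pt "0 0 0 0 0 0" --pt "0 0 0 0 0 0" --pt "0 0 0 0 0 0" --hand 0 --squeeze 25

```text
time_s: 35.62
tcp_pos: [0.444, -0.0235, 0.0095]
eef_rot: [-180.0, -0.0, 7.4]
contact_force: [-0.7, 0.3, 2.4]
gripper_width: 0.0097
gripper_force: 25.0
```

Call:
carry_out --pt "0 0 -0.04 0 0 0" --pt "0 0 -0.06 0 0 0" --pt "0 0 -0.1 0 0 0" --pt "0 0 0 0 0 0.1675" --pt "0 0 0 0 0 0.1675"

```text
time_s: 36.25
tcp_pos: [0.444, -0.0233, 0.11]
eef_rot: [-179.9, -0.1, -13.0]
contact_force: [0.2, -0.5, -1.7]
gripper_width: 0.0097
gripper_force: 25.0
```

Call:
carry_out --pt "0 0 0 0 0 0.1675" --pt "0 0 0 0 0 0.1675" --pt "0 0 0 0 0 0.1675" --pt "0 0 0 0 0 0.1675" --pt "0 0 0 0 0 0.1675"

```text
time_s: 36.88
tcp_pos: [0.4436, -0.0235, 0.1092]
eef_rot: [180.0, 0.0, -63.3]
contact_force: [-0.1, 0.1, -0.8]
gripper_width: 0.0096
gripper_force: 25.0
```

Call:
carry_out --pt "0 0 0 0 0 0.1675" --pt "0.08 -0.028 0 0 0 0" --pt "0.105 -0.036 0 0 0 0" --pt "0.105 -0.036 0 0 0 0" --pt "0.105 -0.036 0 0 0 0"

```text
time_s: 37.5
tcp_pos: [0.5675, -0.194, 0.1091]
eef_rot: [180.0, 0.0, -73.0]
contact_force: [0.8, 1.9, -0.0]
gripper_width: 0.0098
gripper_force: 25.0
```

Call:
carry_out --pt "0.08 -0.028 0 0 0 0" --pt "0.05 -0.016 0 0 0 0" --pt "0 0 0 0 0 0" --pt "0 0 0 0 0 0"

```text
time_s: 38.0
tcp_pos: [0.606, -0.2478, 0.1087]
eef_rot: [179.9, 0.0, -73.0]
contact_force: [0.3, 1.0, -0.1]
gripper_width: 0.0096
gripper_force: 25.0
```

```bash
python3 - <<'E'
from vis import *
S=r.capture("scene");st=r.get_state();print(st["tcp_pos"],st["eef_rot"],st["gripper_width"])
cv2.imwrite("pics/g8.png",cv2.resize(S[100:220,260:400,::-1],(700,600),interpolation=cv2.INTER_CUBIC))
E
```

```text
[ 0.60606635 -0.24755349  0.10908021] [ 1.79963505e+02  3.14723739e-02 -7.29791807e+01] 0.00975375891222127
```

View pics/g8.png

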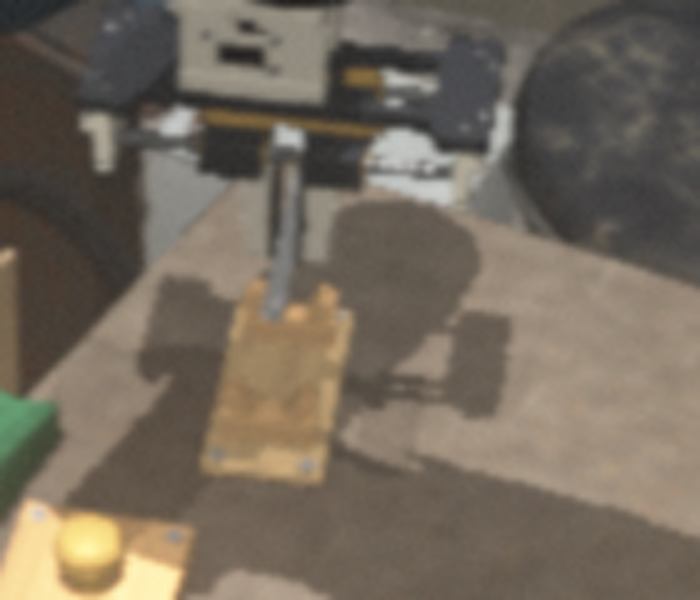

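The spindle hangs level and in line over the rack; the near end is at scene (315,161). Lowering.

Call:
carry_out --pt "0.002 -0.001 0.04 0 0 0" --pt "0 0 0.04 0 0 0" --pt "0 0 0.03 0 0 0" --pt "0 0 0.01 0 0 0" --pt "0 0 0 0 0 0"

```text
time_s: 38.67
tcp_pos: [0.6076, -0.2487, 0.0494]
eef_rot: [180.0, -0.0, -73.0]
contact_force: [0.8, -0.2, 0.2]
gripper_width: 0.0091
gripper_force: 25.0
```

Call:
carry_out --pt "0 0 0.008 0 0 0" --pt "0 0 0.006 0 0 0" --pt "0 0 0.004 0 0 0" --pt "0 0 0.002 0 0 0" --pt "0 0 0 0 0 0"

```text
time_s: 39.3
tcp_pos: [0.6075, -0.249, 0.0392]
eef_rot: [180.0, 0.0, -73.0]
contact_force: [0.0, -0.2, -1.0]
gripper_width: 0.0096
gripper_force: 25.0
```

Call:
carry_out --pt "0 0 0.002 0 0 0" --pt "0 0 0.002 0 0 0" --pt "0 0 0.001 0 0 0" --pt "0 0 0 0 0 0"

```text
time_s: 39.8
tcp_pos: [0.6075, -0.249, 0.0368]
eef_rot: [180.0, 0.0, -73.0]
contact_force: [0.2, 0.2, -1.4]
gripper_width: 0.0096
gripper_force: 25.0
```

Call:
carry_out --pt "0 0 0.001 0 0 0" --pt "0 0 0.001 0 0 0" --pt "0 0 0 0 0 0"

```text
time_s: 40.17
tcp_pos: [0.6075, -0.2489, 0.0358]
eef_rot: [180.0, 0.0, -73.0]
contact_force: [0.1, -0.2, -0.0]
gripper_width: 0.0098
gripper_force: 25.0
```

Call:
carry_out --pt "0 0 0.001 0 0 0" --pt "0 0 0 0 0 0" --pt "0 0 0 0 0 0"

```text
time_s: 40.55
tcp_pos: [0.6075, -0.249, 0.0356]
eef_rot: [-180.0, -0.0, -73.0]
contact_force: [-1.2, 0.6, 4.0]
gripper_width: 0.0096
gripper_force: 25.0
```

Call:
carry_out --pt "0 0 0 0 0 0" --pt "0 0 0 0 0 0" --pt "0 0 -0.02 0 0 0" --pt "0 0 -0.08 0 0 0" --pt "0 0 -0.12 0 0 0" --hand 0.5

```text
time_s: 41.18
tcp_pos: [0.6064, -0.2488, 0.1452]
eef_rot: [179.8, 0.1, -73.0]
contact_force: [1.5, 0.4, 0.8]
gripper_width: 0.043
gripper_force: 0.0
```

Call:
carry_out --pt "0.04 0.08 0 0 0 0" --pt "0.04 0.08 0 0 0 0" --pt "0.04 0.08 0 0 0 0" --pt "0.04 0.08 0 0 0 0" --pt "0 0 0 0 0 0"

```text
time_s: 41.8
tcp_pos: [0.4759, -0.374, 0.1462]
eef_rot: [-180.0, -0.0, -73.2]
contact_force: [1.5, 0.0, 0.6]
gripper_width: 0.0436
gripper_force: 0.0
```

```bash
python3 - <<'E'
from vis import *
T=r.capture("top");S=r.capture("scene");st=r.get_state();print(st["tcp_pos"])
f=lambda a,w,h:cv2.resize(a[:,:,::-1],(w,h),interpolation=cv2.INTER_CUBIC)
t=f(T[150:250,200:500],780,260); a=f(S[125:225,270:370],300,300); b=f(S[190:340,180:420],480,300)
cv2.imwrite("pics/g9.png",np.vstack([t,np.hstack([a,b])]))
h=blob(T,(447,210),(0,0,130),(179,55,255),35);m=cv2.boxPoints(cv2.minAreaRect(h));v=np.array([plane("top",x,.034)[:2] for x in m]);d=max(v[1]-v[0],v[2]-v[1],key=np.linalg.norm)
print(v.mean(0),np.linalg.norm(d),np.degrees(np.arctan2(d[1],d[0])))
E
```

```text
[ 0.47791484 -0.37274089  0.14604454]
[ 0.65268833 -0.2855954 ] 0.05113269833919909 -107.04335135728797
```

View pics/g9.png

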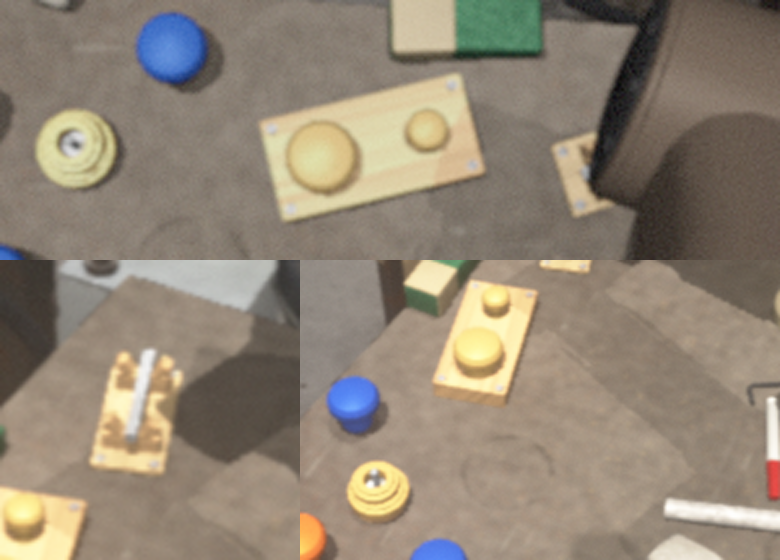

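All pieces look placed: the roses are stacked, both knobs upright, and the spindle lies in both notches with ends at scene (320,156) and (313.7,184). One numeric check of the bar.

```bash
python3 - <<'E'
from vis import *
S=r.capture("scene")
h=blob(S,(317,169),(0,0,120),(179,60,255),20);b=h.reshape(-1,2).astype(float)
(x0,y0),_,an=cv2.fitEllipse(h);u=np.array([-np.sin(np.radians(an)),np.cos(np.radians(an))]);s=(b-[x0,y0])@u
e=[np.array([x0,y0])+u*q for q in(s.min(),s.max())]
p=[plane("scene",q,.034) for q in e];d=p[1]-p[0]
print(e,p,(p[0]+p[1])/2,np.linalg.norm(d),np.degrees(np.arctan2(d[1],d[0])))
E
```

```text
[array([331.92441421, 155.20649804]), array([297.94986215, 175.58146633])] [array([ 0.59467839, -0.31847312,  0.034     ]), array([ 0.63887207, -0.20686345,  0.034     ])] [ 0.61677523 -0.26266829  0.034     ] 0.1200408223514054 68.39809565979205
```

The mask caught background. I'll swing the arm aside and check the rack from the top.

Call:
carry_out --pt "-0.098 -0.021 0 0 0 0" --pt "-0.098 -0.021 0 0 0 0" --pt "-0.098 -0.021 0 0 0 0" --pt "-0.098 -0.021 0 0 0 0" --pt "-0.098 -0.021 0 0 0 0"

```text
time_s: 42.58
tcp_pos: [0.4569, -0.1202, 0.1457]
eef_rot: [-179.9, -0.0, -72.9]
contact_force: [1.4, 0.7, -0.2]
gripper_width: 0.0437
gripper_force: 0.0
```

Call:
carry_out --pt "-0.098 -0.021 0 0 0 0" --pt "-0.098 -0.021 0 0 0 0" --pt "0 0 0 0 0 0" --pt "0 0 0 0 0 0"

```text
time_s: 43.08
tcp_pos: [0.4481, -0.0219, 0.1455]
eef_rot: [-180.0, -0.0, -72.9]
contact_force: [0.8, 0.6, -0.2]
gripper_width: 0.0438
gripper_force: 0.0
```

```bash
python3 - <<'E'
from vis import *
T=r.capture("top");S=r.capture("scene");st=r.get_state();print(st["tcp_pos"])
f=lambda a:cv2.resize(a[:,:,::-1],(400,400),interpolation=cv2.INTER_CUBIC)
cv2.imwrite("pics/g10.png",np.hstack([f(T[170:250,406:486]),f(S[136:216,276:356])]))
print([plane("scene",p,.035)[:2] for p in((320,155.7),(313.7,184))])
E
```

```text
[ 0.44800321 -0.02304959  0.1453085 ]
[array([ 0.62141354, -0.30128682]), array([ 0.58916784, -0.19590659])]
```

View pics/g10.png

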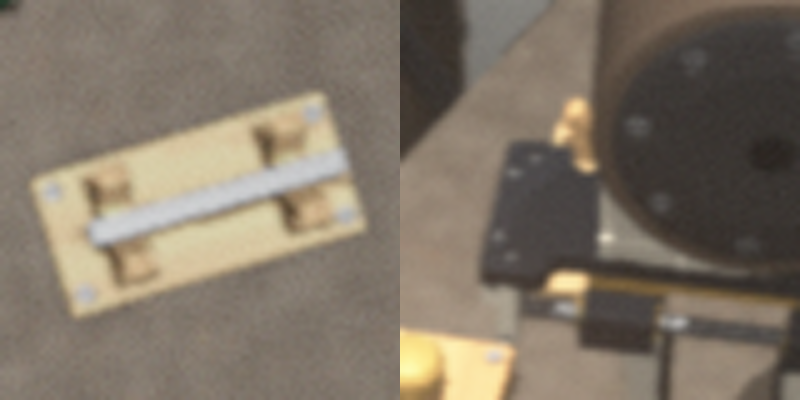

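The bar lies in both notches, with its middle within about 5 mm and its angle within about 2° of the rack axis. Handing in.

```bash
python3 -c "
from plant import r
print(r.close_job())"
```

```text
the job is handed in; nothing more can be done
None
```

I handed the job in at about 43 s. In the last pictures both roses were stacked flat on the post, each knob stood upright in its own well and the spindle lay in both notches; the hand-in returned no verdict.

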